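Load the crucible tray into the drying rack

ROBOT

A 6-joint arm with a two-finger parallel gripper is mounted at the origin on a cart in front of the work surface, level with it; the furniture and walls round the work are solid. World frame = base frame: x ahead of the robot, y to its left, z up, the work surface at z = 0. Lengths are in m, angles in rad, forces in N, time in s.
With the tool pointing down it reaches from about 0.275 to 0.825 m from the base axis. Payload 5.2 kg.
Tool frame: the origin (TCP) lies on the front face of the gripper's body, between the roots of the fingers; the fingertips stand 84 mm ahead of it and the grasp point (between the pads) lies 65 mm ahead of it; z points along the fingers, y is the direction in which the jaws open and shut (so a half turn about z gives the same grasp; the last joint's range is limited). The gripper opens to 93 mm and grips with 3 to 60 N. Pads are 15 mm wide; open, the fingers measure 128 mm over their backs; the gripper's body (75 mm by 188 mm) begins 65 mm behind the grasp point.
Start: joints at [-1.392, 0.259, 1.535, -0, 1.348, -0.203], TCP at [0.205, -0.51, 0.303] pointing down, gripper open.
Joint ranges: [-3.14, 3.14], [-0.91, 2.08], [0.19, 2.58], [-1.22, 4.36], [0.22, 2.71], [-3.12, 3.12]. Speed limits (rad/s): [2.57, 2.57, 3.14, 3.14, 3.14, 3.14].

INTERFACE

Orientations are given as a unit quaternion [w, x, y, z].
In Python, from plant import ctrl, solver, telemetry, imaging, recognise, outline_of, spot_point gives the robot as it stands. Calls block until the motion is done:
- ctrl.move_to(position, orientation): joint-space move of the TCP to a pose.
- ctrl.servo_line(position, orientation=None, v=0.15): straight line of the TCP; orientation=None keeps the orientation; v is the mean speed in m/s.
- ctrl.move_j(angles): joint-space move.
- ctrl.grip(opening, newtons=None): opening from 0.0 (shut) to 1.0 (fully open); newtons is the grip in N (None keeps the last); returns when the fingers have stopped.
- ctrl.sleep(seconds).
- solver.ik(position, orientation): joint angles nearest the present ones, or None.
- telemetry.read_state(): the state.
- imaging.grab_frame(name): name is "scene" or "top"; returns the picture (384x512x3 uint8, blue, green, red); there is no depth.
- imaging.camera_info(name): a dict with "camera_matrix" (3x3 intrinsics, pixels), "distortion" ([k1, k2, p1, p2, k3] as OpenCV has them; the pictures are not rectified), "eye" and "attitude" of the camera in the world. Camera axes: x right, y up, looking along -z (the intrinsics and any distortion apply to the point x, -y, -z); pixel columns grow to the right and rows downward; lengths in m; the calibration is good to about 2 mm. A picture is of the moment at which its call begins. camera_info takes no time and is no camera call.
A pose or a line that the arm cannot do raises ctrl.MotionError and nothing moves.
- ctrl.job_done(): hands the job in, once; it reports no verdict.
Trained networks look in the newest picture that a camera, given by its name, has taken for a name from the list of things; names that differ only in an ending like _2 or _b are one class to them, and where a whole thing is asked for, a point or a joint stands for the part that bears it (a point fixed in the world has none). Each returns a list of dicts, best first, with "score" (0 to 1); they miss things now and then, are a little off and sometimes report something else, mostly with a low value. They report only what shows in the picture. A call takes as long as a camera call.
- recognise(label, camera): "xy" ([column, row] as shares, 0 to 1, of the picture: columns of its width, rows of its height, amid what is visible of it).
- outline_of(label, camera): "pixels" (384x512 bool, what is visible of it) and "xy" ([column, row] as shares, 0 to 1, of the picture: columns of its width, rows of its height, amid what is visible of it).
- spot_point(label, camera): "xy" ([column, row] as shares, 0 to 1, of the picture: columns of its width, rows of its height: a listed point, or the origin of a listed thing).
The state is a dict: "time": time; "joint_positions": joint angles; "joint_velocities": joint speeds; "joint_efforts": joint torques, N m; "ee_pos": TCP position; "ee_rot": TCP orientation; "wrist_force": force on the tool from outside, world axes, zero at the start; "torque": the same for the moment, N m; "width": opening from 0.0 (shut) to 1.0 (fully open).
Only numpy, scipy, OpenCV 4.12 (cv2) and the standard library are available. Lean on these libraries where they do the work, as an engineer would, in place of code of your own. Each camera call takes 0.05 s, during which the arm holds its last target.

TASK

Take the loose tray with the two crucibles by its handle and slide it, level, onto the empty middle pair of runners in the drying rack, just above the tray that is already in there. Push it in gently by feel, past the spring catch and fully home against the stop, until the catch has dropped in front of the tray's rear rim; then let go. Keep the crucibles upright in their places, leave the top runners empty, do not force the tray, and leave the beaker and the two bottles alone.

Things in the scene. Friction and masses are not known exactly. Their poses are not given: they have to be found in the camera images.
- tray: Loose tray, bare aluminium, black handle, about 0.16 kg. Origin: middle of the sheet, on its underside; +x to the rear edge, which enters the rack first; z up. Sheet 120 (x) by 110 (y) by 4 mm. A rim stands on the rear edge: x 56 to 60, 70 mm wide, top 16 mm above the underside. Low wire rings at x = -30, y = -26 and +26 hold the crucibles. Starts flat on the worktop.
- tray_handle (a point): Grip point of the tray's handle, in the tray's frame at x = -120, y = 0, 34 mm above the underside; axes as the tray's. The handle is an upright black plate 10 mm thick (y), 40 mm long (x from -140 to -100), from the underside up to 50 mm, on a neck 18 mm wide. Fingers from above, closing along y.
- crucible_a: White porcelain crucible, 43 mm across the top, 32 mm high, loose in the tray's ring at y = -26. Origin: centre of its underside.
- crucible_b: The same, in the tray's ring at y = +26.
- rack: Drying rack, fixed: grey base 160 by 160 mm, four aluminium posts, 257 mm high, open at its -x side. Origin: centre of the base at worktop height; +x from the open front to the back. Three pairs of steel runners, centred at y = 0, parallel to x. The lowest pair, 35 mm up, holds a like tray, fixed; its handle ends 148 mm in front of the origin, top 85 mm up.
- mid_pair: Middle runners, fixed, empty: the place for the tray; height varies. Origin: middle of the mouth at running height, 70 mm in front of the rack's origin; +x is the way in. C-channels 140 mm long: running surfaces |y| 47 to 60, lips 7 mm above them, side walls at |y| = 57. The mouth flares over x from -10 to 0 by about 6 mm up and down, 5 mm to each side.
- mid_back (a point): A point at x = 117 mm on the middle pair, at running height. A rigid dark steel stop face is clamped within 13 mm before or behind it; where exactly is not given and must be felt. When home, the tray's rear edge is against it. More than 25 N of contact forces, all added up, between the tray and runners and stop is forcing it; a push of about 10 N suffices.
- catch (a joint): Spring catch over the middle pair, rad: a rod hinged 55 mm before the stop face, slanting back and down. 0: hanging. The tray's rim meets it about 41 mm before home and lifts it (to about 0.22) with 3 to 8 N of push; only in the last 2 mm does it drop back to 0, in front of the rim, and lock.
- top_pair: The top pair of runners, fixed, same shape and axes as the middle pair but without stop or catch; to stay empty.
- stand_rod (a point): Foot of the rod of a heavy retort stand that always stands here, fixed: rod 10 mm thick, 0.5 m high, on a base plate 150 (x) by 95 (y) mm; a clamp arm leaves it 0.4 m up, away from the robot and to its right. The arm has to pass round it.
- beaker: Glass beaker with milky content, 89 mm across, 108 mm high, bystander. Origin: centre of its underside.
- dropper: Dropper bottle, amber with black top, 38 mm across, 108 mm high, bystander. Origin: centre of its underside.
- media_bottle: Clear bottle with open neck, 56 mm across, 112 mm high, bystander. Origin: centre of its underside.

How it is judged:
On the way, in this order (a step that is already met when the one before it is completed fails the run):
1. the tray's sheet has entered the middle pair of runners, level (x of tray in the frame of mid_pair between -0.03 and 0.025 m and y of tray in the frame of mid_pair between -0.006 and 0.006 m and z of tray in the frame of mid_pair between -0.004 and 0.007 m), for 0.1 s.
2. the tray is fully home on the middle pair and the catch has dropped in front of its rim (x of tray in the frame of mid_pair between 0.039 and 0.075 m and y of tray in the frame of mid_pair between -0.005 and 0.005 m and z of tray in the frame of mid_pair between -0.003 and 0.006 m and angle between the x axis of tray and the x axis of mid_pair, either way round below 0.06 rad and angle between tray's own z axis and vertical below 0.06 rad and value of joint catch below 0.04 rad), for 0.2 s.
At the end, for the whole second after the job is handed in: The tray lies level on the middle pair of runners (within 5 mm sideways, 0.06 rad), fully in, the catch dropped in front of its rear rim (below 0.04 rad), at rest and released, with both crucibles upright (0.2 rad) in their rings (all of step 2 and linear speed of tray below 0.02 m/s and angle between each of crucible_a, crucible_b's own z axis and vertical below 0.2 rad and z of crucible_a in the frame of tray between 0 and 0.015 m and x of crucible_a in the frame of tray between -0.05 and -0.01 m and y of crucible_a in the frame of tray between -0.046 and -0.006 m and z of crucible_b in the frame of tray between 0 and 0.015 m and x of crucible_b in the frame of tray between -0.05 and -0.01 m and y of crucible_b in the frame of tray between 0.006 and 0.046 m); the robot touches nothing.
It fails at once if the tray is forced: more than 25 N, all contacts added up, against the middle runners or their stop (contact force between tray and mid_pair above 25 N).
It fails at once if the tray is put into the top runners (x of tray in the frame of top_pair between -0.03 and 0.1 m and z of tray in the frame of top_pair between -0.006 and 0.01 m and y of tray in the frame of top_pair between -0.03 and 0.03 m).
It fails at once if a crucible tips over (angle between any of crucible_a, crucible_b's own z axis and vertical above 0.7 rad).
It fails at once if a bystander is disturbed (distance of any of beaker, dropper, media_bottle from where it was at the start of the episode above 0.03 m).
It also fails if it takes over 69 s, if anything falls off the work surface, if the arm or the gripper's body presses on something with over 40 N, if the wrist force passes 120 N, or if a joint passes its speed limit or range.

## Working session

There is one attempt and no reset: what is moved stays moved. The work goes in short steps, each a Python script; the robot and the scene stay as the last script left them, time stands still between calls to the robot, and variables do not carry over. Pictures are saved under pics/ and viewed, and the job is handed in when it is done.

```bash
ls; mkdir -p pics
python3 - <<'E'
from plant import *
from plant import ctrl, solver, telemetry, imaging, recognise, outline_of, spot_point
import cv2
print(telemetry.read_state())
for n in ("scene","top"):
    im=imaging.grab_frame(n); cv2.imwrite(f"pics/{n}0.png",im)
    print(n,imaging.camera_info(n))
    for l in ("tray","tray_handle","rack","mid_pair","mid_back","top_pair","stand_rod","beaker","dropper","media_bottle","crucible_a"):
        r=spot_point(l,n)
        print(l,[(round(d["score"],2),[round(d["xy"][0]*512,1),round(d["xy"][1]*384,1)]) for d in r[:3]])
print(telemetry.read_state()["time"])
E
```

```text
pics
{'time': 0.0, 'joint_positions': array([-1.39179224e+00,  2.59301522e-01,  1.53608014e+00,  1.23799135e-05,
        1.34800149e+00, -2.02792757e-01]), 'joint_velocities': array([6.17059407e-04, 1.07056637e-03, 6.41887647e-04, 9.61379862e-04,
       9.88896266e-04, 4.62144859e-05]), 'joint_efforts': array([-2.06539808e-04, -4.37315083e+01, -2.83993453e+01,  7.16548716e-02,
        4.14658827e-02, -1.64065946e-04]), 'ee_pos': array([ 0.20487963, -0.50998436,  0.30194109]), 'ee_rot': array([-8.95111254e-04,  9.81834031e-01,  1.89739649e-01,  1.66834184e-05]), 'wrist_force': array([-0.44558753,  0.50485639,  0.30595546]), 'torque': array([ 0.02119791, -0.00725387, -0.00522221]), 'width': 1.0006079895696791}
scene {'camera_matrix': array([[393.57385748,   0.        , 253.86841913],
       [  0.        , 393.57385748, 188.50602767],
       [  0.        ,   0.        ,   1.        ]]), 'distortion': array([-0.09109323,  0.        ,  0.        ,  0.        ,  0.        ]), 'eye': array([-0.21908465,  0.57357843,  0.64644775]), 'attitude': array([-0.4213891 , -0.25679103,  0.45101372,  0
[... 525 characters left out ...]
853],
       [  0.        , 499.70676454, 188.91833451],
       [  0.        ,   0.        ,   1.        ]]), 'distortion': array([-0.1693058,  0.       ,  0.       ,  0.       ,  0.       ]), 'eye': array([0.45268624, 0.10311083, 1.53292059]), 'attitude': array([ 0.71628905,  0.0339347 , -0.0497775 , -0.69519827])}
tray [(0.83, [273.4, 198.5])]
tray_handle [(0.76, [291.0, 234.6]), (0.17, [283.8, 201.9])]
rack [(0.73, [157.1, 236.9]), (0.18, [271.6, 200.5])]
mid_pair []
mid_back [(0.67, [134.5, 234.7])]
top_pair []
stand_rod []
beaker [(0.67, [353.6, 181.1])]
dropper [(0.71, [240.0, 149.3])]
media_bottle [(0.84, [290.4, 145.2])]
crucible_a [(0.68, [284.9, 202.9]), (0.63, [269.1, 212.4])]
1.2
```

View pics/scene0.png

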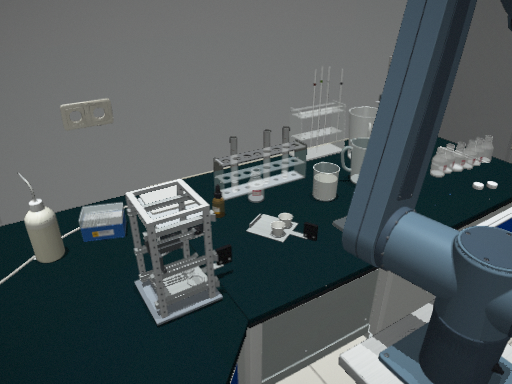

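View pics/top0.png

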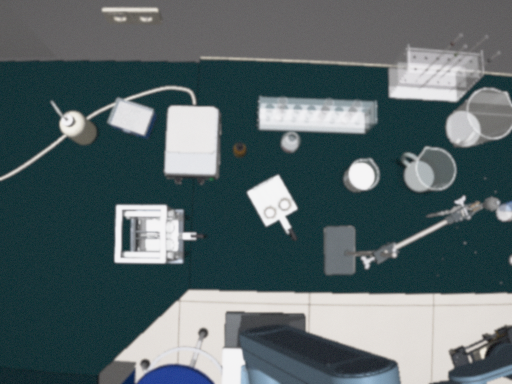

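```bash
python3 -c "
import cv2
a=cv2.imread('pics/scene0.png')[160:340,90:390];cv2.imwrite('pics/sc_crop.png',cv2.resize(a,None,fx=2.6,fy=2.6,interpolation=2))
a=cv2.imread('pics/top0.png')[110:300,80:400];cv2.imwrite('pics/tp_crop.png',cv2.resize(a,None,fx=2.5,fy=2.5,interpolation=2))"
```

```text
(no output)
```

View pics/sc_crop.png

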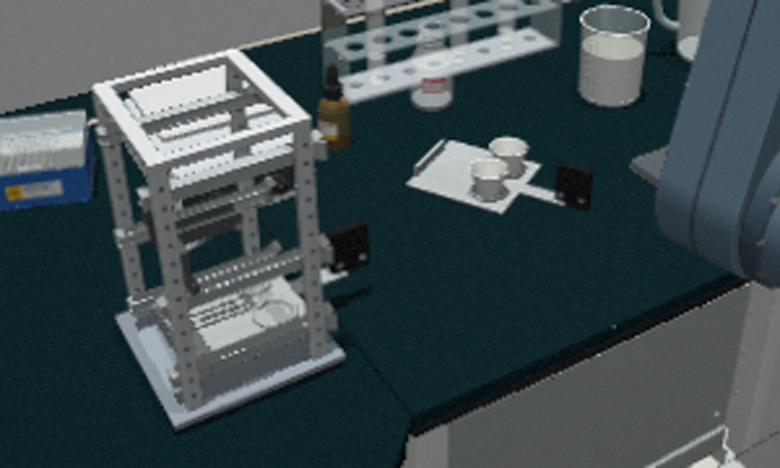

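View pics/tp_crop.png

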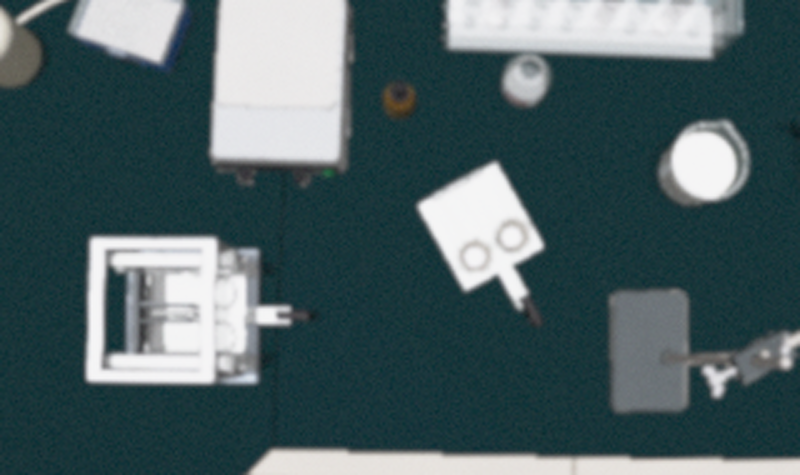

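```bash
cat > h.py <<'E'
import numpy as np, cv2, json
from scipy.spatial.transform import Rotation as Rn
from plant import ctrl, solver, telemetry, imaging, recognise, outline_of, spot_point
F=np.diag([1.,-1,-1])
def cam(n):
    c=imaging.camera_info(n); w,x,y,z=c["attitude"]
    return c["camera_matrix"],c["distortion"],np.array(c["eye"]),Rn.from_quat([x,y,z,w]).as_matrix()
def proj(n,P):
    K,D,e,R=cam(n); P=np.atleast_2d(P).astype(float)
    M=F@R.T; rv=cv2.Rodrigues(M)[0]
    return cv2.projectPoints(P.reshape(-1,1,3),rv,-M@e,K,D)[0].reshape(-1,2)
def ray(n,uv):
    K,D,e,R=cam(n)
    u=cv2.undistortPoints(np.array(uv,float).reshape(-1,1,2),K,D).reshape(-1,2)
    d=np.c_[u,np.ones(len(u))]@F@R.T
    return e,d
def atz(n,uv,z):
    e,d=ray(n,uv); return e+d*((z-e[2])/d[:,2])[:,None]
def tri(ua,ub):
    e1,d1=ray("scene",ua);e2,d2=ray("top",ub)
    d1=d1[0]/np.linalg.norm(d1);d2=d2[0]/np.linalg.norm(d2)
    A=np.c_[d1,-d2];s=np.linalg.lstsq(A,e2-e1,rcond=None)[0]
    p=e1+s[0]*d1;q=e2+s[1]*d2
    return (p+q)/2,np.linalg.norm(p-q)
E
python3 - <<'E'
from h import *
np.set_printoptions(precision=4,suppress=True)
print("tray",atz("top",[273.4,198.5],0),atz("scene",[269.8,226.2],0))
print("handle",atz("top",[291,234.6],.034),atz("scene",[308.4,229.4],.034), tri([308.4,229.4],[291,234.6]))
print("rack",atz("top",[157.1,236.9],0),atz("scene",[176.7,290.1],0))
print("midback",tri([155.3,263.2],[134.5,234.7]))
m=lambda l,n:outline_of(l,n)
import time
imaging.grab_frame("top");imaging.grab_frame("scene")
for l in("tray","rack"):
  for n in("top","scene"):
    r=outline_of(l,n)
    if r:
        k=r[0]["pixels"].astype(np.uint8); np.save(f"{l}_{n}.npy",k)
        ys,xs=np.nonzero(k);print(l,n,r[0]["score"],k.sum(),xs.min(),xs.max(),ys.min(),ys.max())
# tabletop corner positions
print(atz("top",[[180,292],[340,292]],0))
print("beaker",atz("top",[353.6,181.1],0),"media",atz("top",[290.4,145.2],0),"drop",atz("top",[240,149.3],0))
print("stand base",atz("top",[[324,226],[355,226],[355,274],[326,275]],0.0), atz("top",[340,300],0))
E
```

```text
tray [[0.6075 0.0174 0.    ]] [[0.6131 0.0218 0.    ]]
handle [[ 0.4969 -0.0363  0.034 ]] [[ 0.4991 -0.0332  0.034 ]] (array([ 0.498 , -0.0348,  0.034 ]), np.float64(0.0037515169431784515))
rack [[0.4781 0.3709 0.    ]] [[0.4913 0.3659 0.    ]]
midback (array([0.4786, 0.4135, 0.1091]), np.float64(0.008030790812319749))
tray top 0.9 1235 248 297 176 239
tray scene 0.81 998 247 317 214 241
rack top 0.87 2622 115 204 204 262
rack scene 0.8 6469 126 231 178 325
[[ 0.3131  0.2939  0.    ]
 [ 0.3257 -0.1945  0.    ]]
beaker [[ 0.6698 -0.2329  0.    ]] media [[ 0.7769 -0.0319  0.    ]] drop [[0.7585 0.1255 0.    ]]
stand base [[ 0.527  -0.1411  0.    ]
 [ 0.5295 -0.2383  0.    ]
 [ 0.3815 -0.2403  0.    ]
 [ 0.3769 -0.15    0.    ]] [[ 0.3012 -0.195   0.    ]]
```

```bash
cat > ov.py <<'E'
from h import *
def overlay(n,src,polys,roi,f,out):
    im=cv2.imread(src); x0,y0,x1,y1=roi
    c=cv2.resize(im[y0:y1,x0:x1],None,fx=f,fy=f,interpolation=cv2.INTER_CUBIC)
    for P,col in polys:
        u=proj(n,P); u=((u+0.5-[x0,y0])*f).astype(np.int32)
        cv2.polylines(c,[u.reshape(-1,1,2)],False,col,1,cv2.LINE_AA)
    cv2.imwrite(out,c)
E
python3 - <<'E'
from ov import *
np.set_printoptions(precision=4,suppress=True)
c=lambda u:np.array(u)/2.5+[80,110]
print("topframe",atz("top",c([[90,237],[217,238],[216,383],[87,382]]),.257))
print("base front",atz("top",c([[259,248],[258,384]]),.008))
print("lower handle end",atz("top",c([[314,316]]),.085))
print("rod@.4",atz("top",c([[668,357]]),.4), atz("top",c([[668,357]]),.5))
overlay("top","pics/top0.png",[],(105,195,215,275),7,"pics/rk_top.png")
overlay("scene","pics/scene0.png",[],(120,170,240,325),4.5,"pics/rk_sc.png")
overlay("top","pics/top0.png",[],(240,165,310,245),7,"pics/tr_top.png")
E
```

```text
topframe [[0.5524 0.4372 0.257 ]
 [0.5557 0.3048 0.257 ]
 [0.4079 0.2993 0.257 ]
 [0.4036 0.4325 0.257 ]]
base front [[0.5653 0.2919 0.008 ]
 [0.3998 0.2863 0.008 ]]
lower handle end [[0.4829 0.2153 0.085 ]]
rod@.4 [[ 0.4479 -0.1318  0.4   ]] [[ 0.4483 -0.1111  0.5   ]]
```

View pics/rk_top.png

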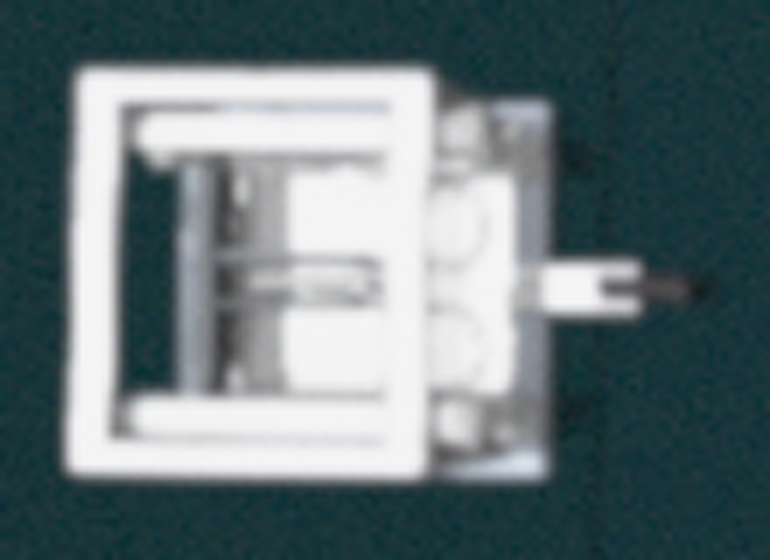

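View pics/rk_sc.png

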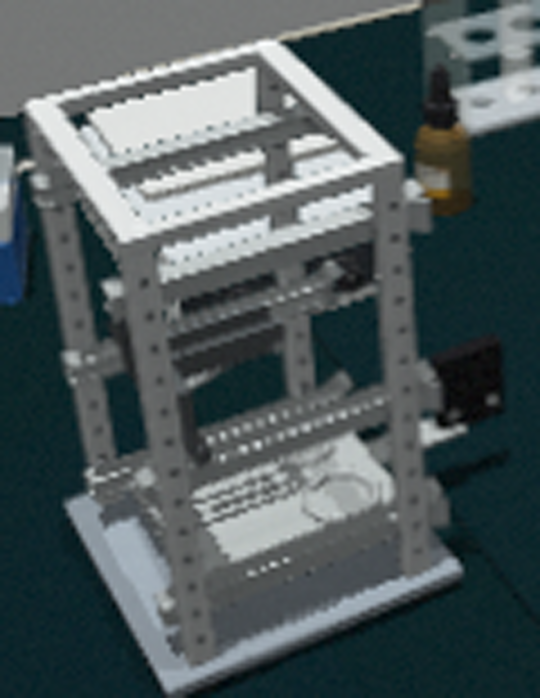

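View pics/tr_top.png

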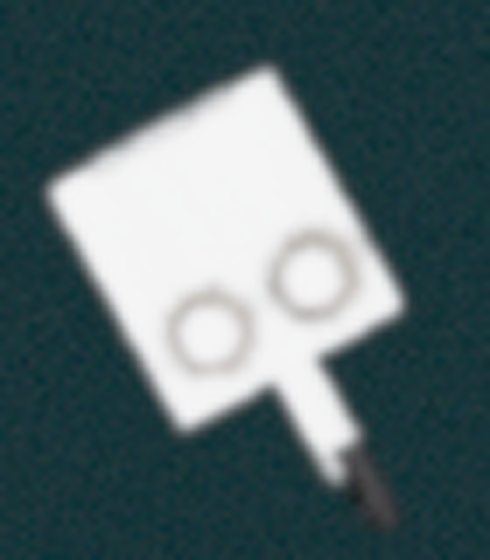

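```bash
cat > rk.py <<'E'
from ov import *
def T(c,yaw):
    R=np.array([[np.cos(yaw),-np.sin(yaw),0],[np.sin(yaw),np.cos(yaw),0],[0,0,1]])
    return lambda P:np.atleast_2d(P)@R.T+np.array([c[0],c[1],0])
def rect(x0,x1,y0,y1,z):return np.array([[x0,y0,z],[x1,y0,z],[x1,y1,z],[x0,y1,z],[x0,y0,z]],float)
E
python3 - <<'E'
from rk import *
np.set_printoptions(precision=4,suppress=True)
c=(.480,.369);yaw=np.deg2rad(91.8);t=T(c,yaw)
m=t([[-.07,0,0]])[0]
e,d=ray("scene",[[201.3,247.6],[198.9,206.1]])
for k in d:
    s=np.linalg.lstsq(k[:2,None],m[:2]-e[:2],rcond=None)[0][0];print("z",e+s*k,m)
G=(0,255,0);R=(0,0,255);Y=(0,255,255);B=(255,80,0)
polys=[(t(rect(-.08,.08,-.08,.08,0)),G),(t(rect(-.065,.065,-.075,.075,.257)),R)]
polys+=[(t(rect(-.07,.07,-.06,.06,.035)),Y),(t([[-.148,0,.085],[-.108,0,.085],[-.108,0,.035],[-.148,0,.035],[-.148,0,.085]]),B)]
for z,cc in((.11,(255,0,255)),):
    polys+=[(t(rect(-.07,.07,-.06,.06,z)),cc)]
overlay("top","pics/top0.png",polys,(105,195,215,275),7,"pics/rk_top1.png")
overlay("scene","pics/scene0.png",polys,(120,170,240,325),4.5,"pics/rk_sc1.png")
E
```

```text
z [0.4817 0.2978 0.106 ] [0.4822 0.299  0.    ]
z [0.481  0.296  0.2169] [0.4822 0.299  0.    ]
```

View pics/rk_top1.png

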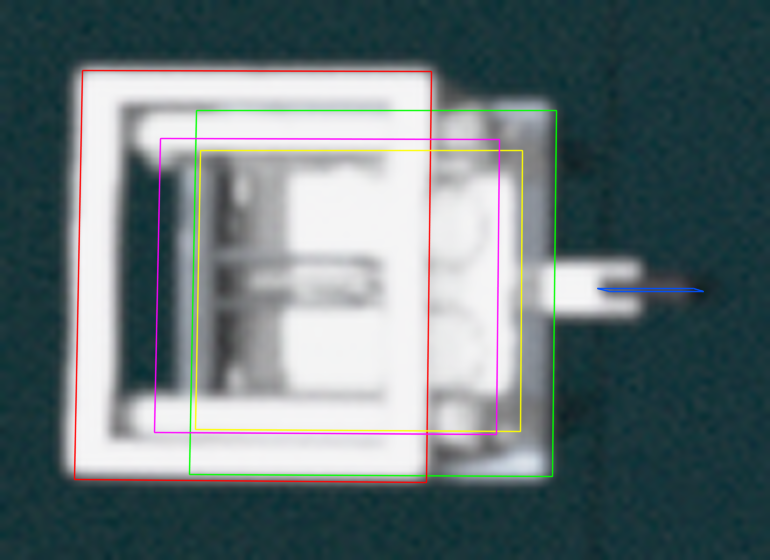

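View pics/rk_sc1.png

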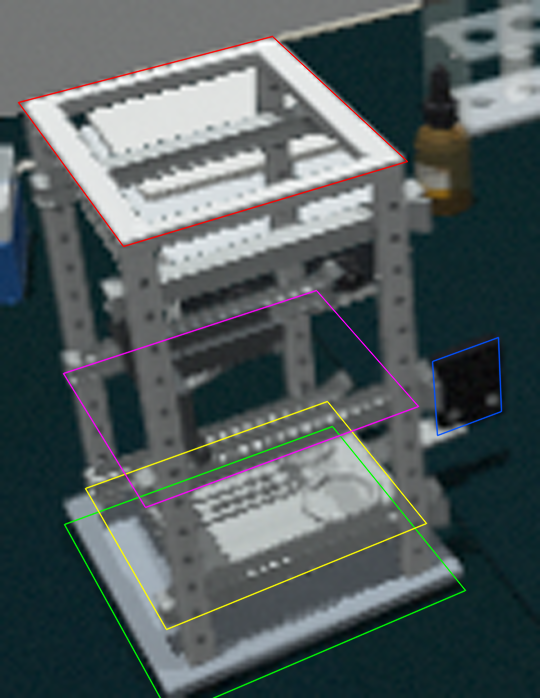

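Run:
```python
from rk import *
overlay("scene","pics/scene0.png",[],(145,215,225,315),7.5,"pics/z0.png")
t=T((.481,.369),np.deg2rad(91.8))
polys=[]
for z,cc in((.035,(0,255,255)),(.11,(255,0,255)),(.22,(0,255,0))):
    for s in(-1,1):
        for dz in(0,.007):
            polys.append((t([[-.07,s*.057,z+dz],[.07,s*.057,z+dz]]),cc))
overlay("scene","pics/scene0.png",polys,(145,215,225,315),7.5,"pics/z1.png")
overlay("scene","pics/scene0.png",polys,(130,175,230,250),7.5,"pics/z2.png")
```

```text
(no output)
```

View pics/z0.png

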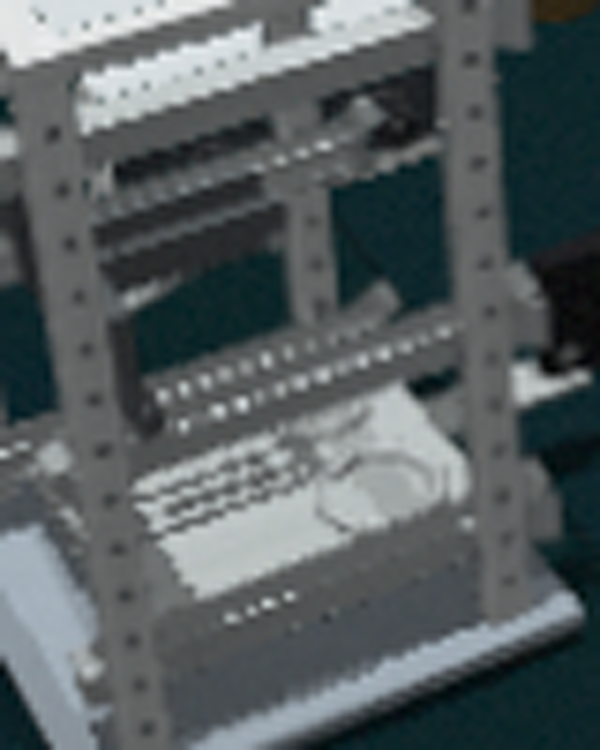

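View pics/z1.png

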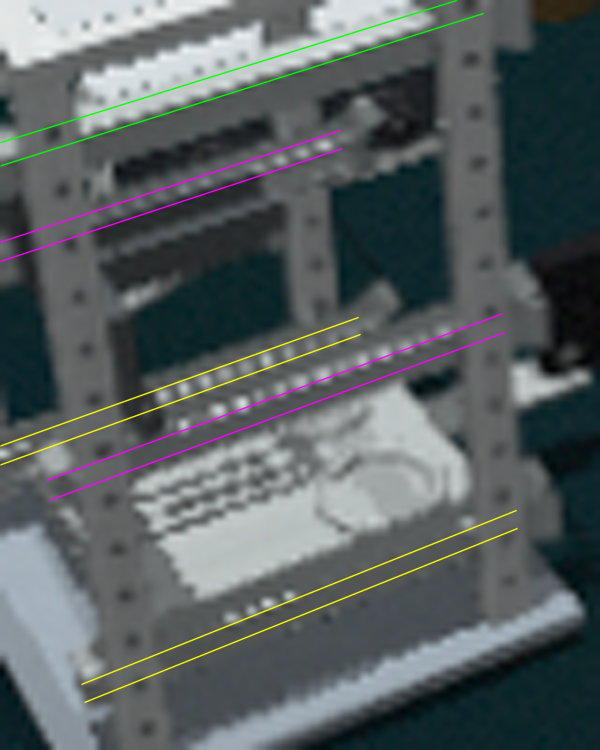

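Run:
```python
from rk import *
np.set_printoptions(precision=4,suppress=True)
P=atz("top",np.array([[268,65],[48,190],[182,432],[403,305]])/7-.5+[240,165],.004)[:,:2]
print(P,P.mean(0))
# order: rear-right(-y)?, rear-left, front-left, front-right
M=np.array([[.06,-.055],[.06,.055],[-.06,.055],[-.06,-.055]])
A=P-P.mean(0);H=M.T@A;U,S,V=np.linalg.svd(H);R=V.T@U.T
print(R,np.rad2deg(np.arctan2(R[1,0],R[0,0])),S, A-M@R.T)
yaw=np.arctan2(R[1,0],R[0,0]);c=P.mean(0)
t=T(c,yaw);print("handle",t([[-.12,0,.034],[-.125,0,.034]]))
G=(0,255,0);B=(255,80,0)
polys=[(t(rect(-.06,.06,-.055,.055,.004)),G),(t(rect(-.14,-.10,-.005,.005,.05)),B),(t(rect(-.14,-.10,-.005,.005,.004)),B)]
overlay("top","pics/top0.png",polys,(240,165,310,245),7,"pics/tr1.png")
overlay("scene","pics/scene0.png",polys,(240,200,325,250),8,"pics/tr2.png")
```

```text
[[ 0.6845  0.0059]
 [ 0.6258  0.1015]
 [ 0.5212  0.0397]
 [ 0.5798 -0.056 ]] [0.6028 0.0228]
[[ 0.8571 -0.5152]
 [ 0.5152  0.8571]] 31.00879356930528 [0.0146 0.0123] [[ 0.0019 -0.0006]
 [-0.0001  0.0007]
 [-0.0018  0.0007]
 [ 0.0001 -0.0008]]
handle [[ 0.5    -0.039   0.034 ]
 [ 0.4957 -0.0416  0.034 ]]
```

View pics/tr1.png

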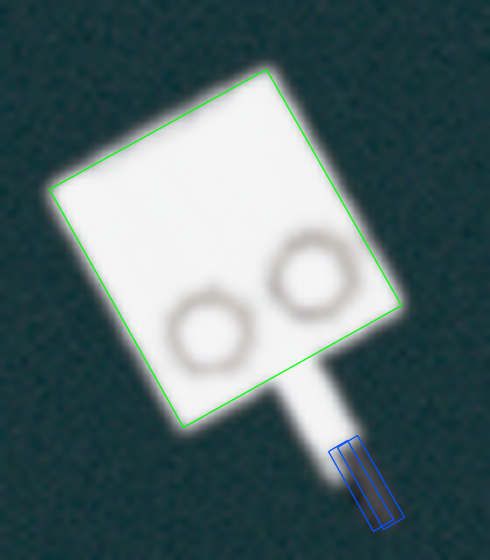

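View pics/tr2.png

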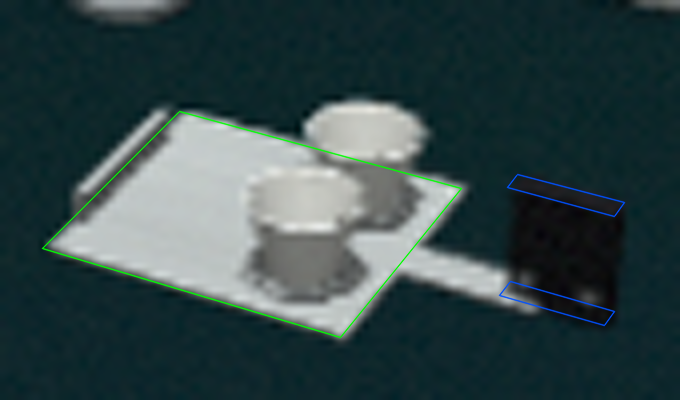

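```bash
cat >> rk.py <<'E'
def q(yaw): return np.array([0,np.cos(yaw/2),np.sin(yaw/2),0])
MID=np.array([.481,.369,0.110]); YR=np.deg2rad(91.8)
TY=np.deg2rad(31.0)
def st(m=""):
    s=telemetry.read_state();print(m,round(s["time"],2),"p",np.round(s["ee_pos"],4),"f",np.round(s["wrist_force"],2),"tq",np.round(s["torque"],2),"w",round(s["width"],3));return s
E
python3 - <<'E'
from rk import *
np.set_printoptions(precision=3,suppress=True)
print(proj("top",[[.45,-.21,0],[.45,-.21,.5]]))
s=telemetry.read_state();q0=s["joint_positions"]
r=.31
a=np.arctan2(-.51,.205)
p1=[r*np.cos(a),r*np.sin(a),.33]
j=solver.ik(p1,s["ee_rot"]);print(j)
for yaw in (TY,TY+np.pi,TY-np.pi):
    for p in([.4957,-.0416,.099],[.4957,-.0416,.25],[.49,.05,.21],[.486,.235,.21]):
        yy=yaw if p[1]<0 else yaw+YR-TY
        print(np.round(yaw,2),p,solver.ik(p,q(yy)))
E
```

```text
[[345.687 251.526]
 [393.443 252.84 ]]
[-1.554 -0.228  1.964  0.     1.405 -0.365]
0.54 [0.4957, -0.0416, 0.099] [-0.308  0.405  1.904 -0.     0.833  0.721]
0.54 [0.4957, -0.0416, 0.25] [-0.308  0.208  1.737 -0.     1.196  0.721]
0.54 [0.49, 0.05, 0.21] [-0.125  0.242  1.802 -0.     1.097 -0.157]
0.54 [0.486, 0.235, 0.21] [ 0.244  0.321  1.69  -0.     1.13   0.212]
3.68 [0.4957, -0.0416, 0.099] [-0.308  0.405  1.904 -0.     0.833 -2.42 ]
3.68 [0.4957, -0.0416, 0.25] [-0.308  0.208  1.737 -0.     1.196 -2.42 ]
3.68 [0.49, 0.05, 0.21] [-0.125  0.242  1.802 -0.     1.097  2.985]
3.68 [0.486, 0.235, 0.21] [ 0.244  0.321  1.69  -0.     1.13  -2.929]
-2.6 [0.4957, -0.0416, 0.099] [-0.308  0.405  1.904 -0.     0.833 -2.42 ]
-2.6 [0.4957, -0.0416, 0.25] [-0.308  0.208  1.737 -0.     1.196 -2.42 ]
-2.6 [0.49, 0.05, 0.21] [-0.125  0.242  1.802 -0.     1.097  2.985]
-2.6 [0.486, 0.235, 0.21] [ 0.244  0.321  1.69  -0.     1.13  -2.929]
```

Run:
```python
from rk import *
np.set_printoptions(precision=3,suppress=True)
s=telemetry.read_state()
r=.31;a=np.arctan2(-.51,.205)
ctrl.servo_line([r*np.cos(a),r*np.sin(a),.33],None,v=.2);st("retr")
ctrl.move_to([.32,-.03,.33],q(TY));st("sweep")
ctrl.servo_line([.4957,-.0416,.25],q(TY),v=.2);st("above")
im=imaging.grab_frame("top");cv2.imwrite("pics/t2.png",im)
im=imaging.grab_frame("scene");cv2.imwrite("pics/s2.png",im)
```

```text
retr 2.86 p [ 0.116 -0.288  0.33 ] f [ 0.32 -0.89  0.38] tq [ 0.03 -0.03 -0.02] w 1.003
sweep 4.11 p [ 0.32 -0.03  0.33] f [-0.07 -0.66  0.73] tq [-0.01  0.02  0.01] w 1.0
above 5.22 p [ 0.495 -0.042  0.25 ] f [-0.07  0.76  0.75] tq [-0.03  0.02  0.04] w 1.0
```

View pics/t2.png

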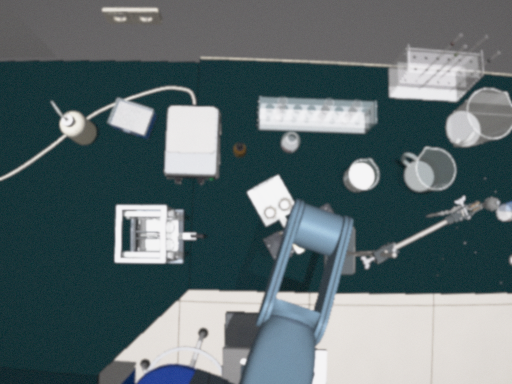

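View pics/s2.png

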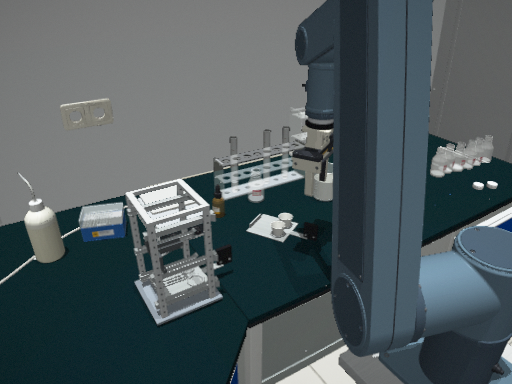

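Run:
```python
from rk import *
ctrl.servo_line([.4957,-.0416,.12],q(TY),v=.15);st()
im=imaging.grab_frame("scene");cv2.imwrite("pics/s3.png",im[150:300,180:400].repeat(3,0).repeat(3,1))
ctrl.servo_line([.4957,-.0416,.099],q(TY),v=.06);st("down")
```

```text
6.34 p [ 0.4963 -0.0418  0.1208] f [ 0.42 -1.27 -0.12] tq [-0.06 -0.04  0.03] w 0.997
down 6.89 p [ 0.4954 -0.0415  0.0985] f [-0.16 -0.13 -0.04] tq [-0.03  0.02 -0.03] w 0.997
```

View pics/s3.png

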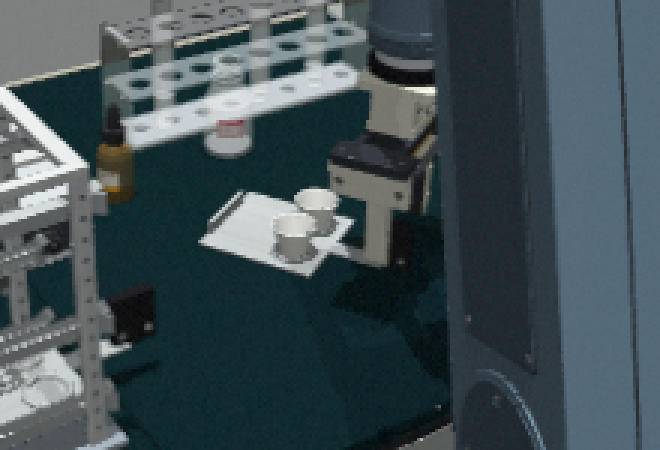

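Run:
```python
from rk import *
ctrl.grip(0.0,20);st("g20")
ctrl.grip(0.0,60);st("g60")
ctrl.servo_line([.4957,-.0416,.13],q(TY),v=.05);st("lift")
im=imaging.grab_frame("scene");cv2.imwrite("pics/s4.png",im[150:300,180:400].repeat(3,0).repeat(3,1))
im=imaging.grab_frame("top");cv2.imwrite("pics/t4.png",im)
st()
```

```text
g20 8.15 p [ 0.4957 -0.0416  0.099 ] f [ 0.29 -0.57 -0.22] tq [-0.03 -0.04 -0.03] w 0.108
g60 8.37 p [ 0.4957 -0.0416  0.099 ] f [-0.75  0.31 -0.56] tq [-0.   -0.07  0.01] w 0.1
lift 9.13 p [ 0.4956 -0.0416  0.13  ] f [ 0.46  0.44 -2.11] tq [-0.1   0.09  0.06] w 0.102
 9.23 p [ 0.4954 -0.0415  0.1297] f [-0.21  0.25 -2.94] tq [-0.12  0.18 -0.04] w 0.1
```

View pics/s4.png

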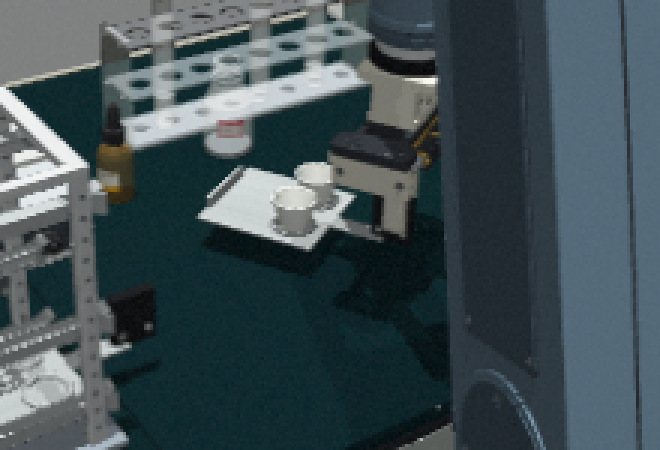

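```bash
cat >> rk.py <<'E'
CY=np.array([np.cos(YR),np.sin(YR)]); MO=MID[:2]-.07*CY
LAT=np.array([-np.sin(YR),np.cos(YR)])
def tool(xt,dy=0,z=.1115): 
    p=MO+(xt-.125)*CY+dy*LAT; return [p[0],p[1],z+.099]
E
python3 - <<'E'
from rk import *
ctrl.servo_line([.49,-.03,.2],q(TY),v=.1)
ctrl.servo_line(tool(-.105),q(YR),v=.06);st("staged")
ctrl.sleep(.3)
t0=T(MO+(-.105)*CY,YR);t=lambda P:t0(P)+[0,0,.1115]
G=(0,255,0);B=(255,80,0);Rr=(0,0,255);Y=(0,255,255)
polys=[(t(rect(-.06,.06,-.055,.055,.004)),G),(t(rect(-.06,.06,-.055,.055,.0)),Y)]
r=T(MID,YR)
polys+=[(r(rect(-.07,.07,-.057,.057,.110)),Rr),(r(rect(-.07,.07,-.057,.057,.117)),Rr)]
im=imaging.grab_frame("scene");cv2.imwrite("pics/s5.png",im)
im=imaging.grab_frame("top");cv2.imwrite("pics/t5.png",im)
overlay("scene","pics/s5.png",polys,(135,175,265,275),6,"pics/s5o.png")
overlay("scene","pics/s5.png",[],(135,175,265,275),6,"pics/s5n.png")
overlay("top","pics/t5.png",polys,(125,190,255,275),6,"pics/t5o.png")
st()
E
```

```text
staged 11.9 p [0.4905 0.069  0.2105] f [ 0.94  0.15 -2.26] tq [-0.23 -0.1   0.03] w 0.102
 12.3 p [0.4904 0.0691 0.2105] f [ 0.51  0.65 -1.68] tq [-0.25 -0.13  0.04] w 0.103
```

View pics/s5o.png

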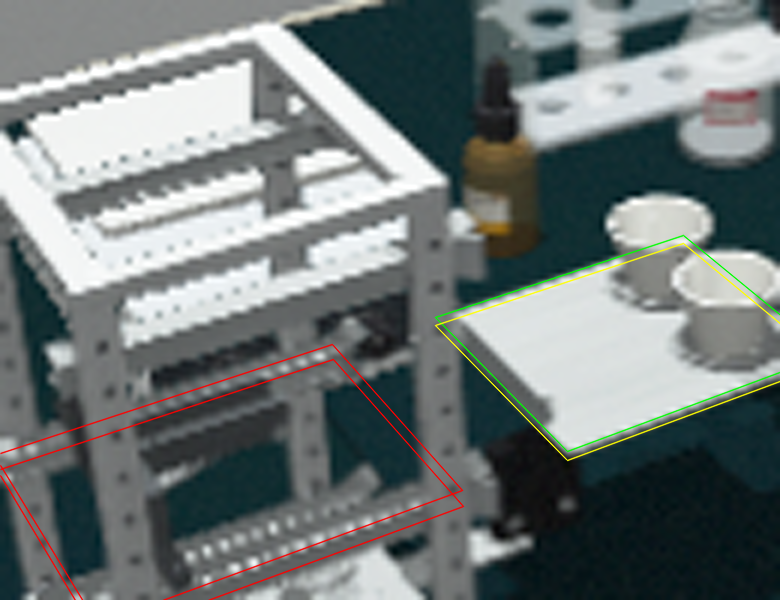

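View pics/t5o.png

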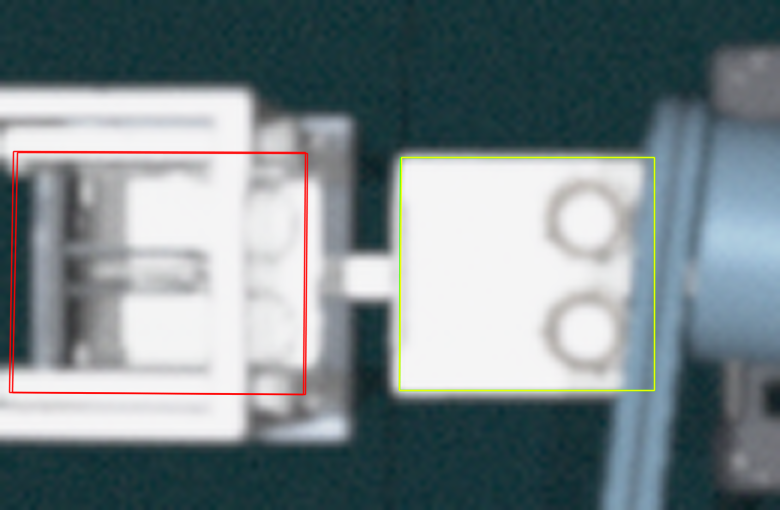

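View pics/s5n.png

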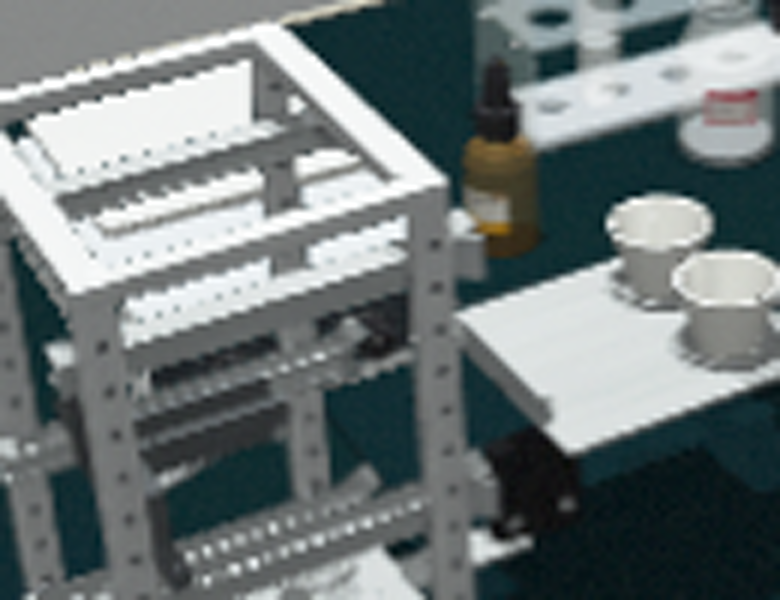

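```bash
cat >> rk.py <<'E'
def force(n=6):
    F=[];M=[]
    for _ in range(n):
        ctrl.sleep(.02);s=telemetry.read_state();F.append(s["wrist_force"]);M.append(s["torque"])
    f=np.mean(F,0);m=np.mean(M,0)
    h=lambda v:np.array([v[:2]@CY,v[:2]@LAT,v[2]])
    return h(f),h(m),s
def xm(s): # nominal tray x in mid frame from tcp
    d=s["ee_pos"][:2]-MO;return d@CY+.125,d@LAT,s["ee_pos"][2]-.099
E
python3 - <<'E'
from rk import *
np.set_printoptions(precision=2,suppress=True)
ctrl.servo_line(tool(-.078),q(YR),v=.06)
f0,m0,s=force(12);np.save("tare.npy",np.r_[f0,m0]);print(s["time"],f0,m0)
for x in np.arange(-.074,-.0199,.004):
    ctrl.servo_line(tool(x),q(YR),v=.04)
    f,m,s=force(4);print(round(s["time"],2),np.round(xm(s),4),f-f0,m-m0)
    if np.linalg.norm(f-f0)>5: print("STOP");break
im=imaging.grab_frame("scene");cv2.imwrite("pics/s6.png",im)
overlay("scene","pics/s6.png",[],(135,175,265,275),6,"pics/s6n.png")
im=imaging.grab_frame("top");cv2.imwrite("pics/t6.png",im)
overlay("top","pics/t6.png",[],(125,190,255,275),6,"pics/t6n.png")
E
```

```text
13.1 [ 0.12  0.17 -2.43] [-0.08  0.21 -0.02]
13.42 [-0.07  0.    0.11] [ 0.69  0.45 -0.02] [ 0.01 -0.    0.03]
13.73 [-0.07  0.    0.11] [-0.12 -0.46 -0.34] [-0.   -0.02  0.  ]
14.05 [-0.07  0.    0.11] [-0.46 -0.07 -0.11] [0.02 0.01 0.03]
14.37 [-0.06 -0.    0.11] [-0.22 -0.1  -0.21] [-0.05  0.02  0.03]
14.68 [-0.06  0.    0.11] [ 0.2   0.13 -0.24] [-0.   -0.01  0.04]
15.0 [-0.05  0.    0.11] [-0.11 -0.32 -0.42] [0.   0.02 0.01]
15.32 [-0.05  0.    0.11] [ 0.09 -0.06  0.62] [-0.03  0.03  0.04]
15.63 [-0.05 -0.    0.11] [ 0.56 -0.11 -0.01] [0.02 0.02 0.01]
15.95 [-0.04  0.    0.11] [-0.14 -0.28  0.16] [-0.02 -0.02  0.03]
16.27 [-0.04  0.    0.11] [-0.15  0.05  0.28] [-0.02 -0.02  0.02]
16.58 [-0.03  0.    0.11] [-0.15  0.31  0.23] [-0.01 -0.    0.02]
16.9 [-0.03  0.    0.11] [ 0.17 -0.55 -0.2 ] [ 0.01 -0.01  0.02]
17.22 [-0.03  0.    0.11] [-0.14 -0.28 -0.07] [-0.02 -0.    0.02]
17.53 [-0.02  0.    0.11] [-0.08 -0.79 -0.05] [-0.02  0.    0.01]
```

View pics/s6n.png

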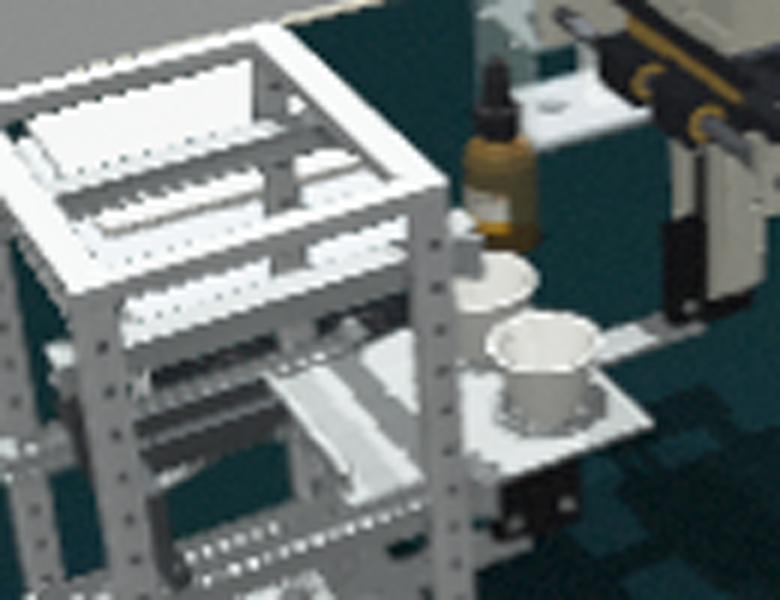

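View pics/t6n.png

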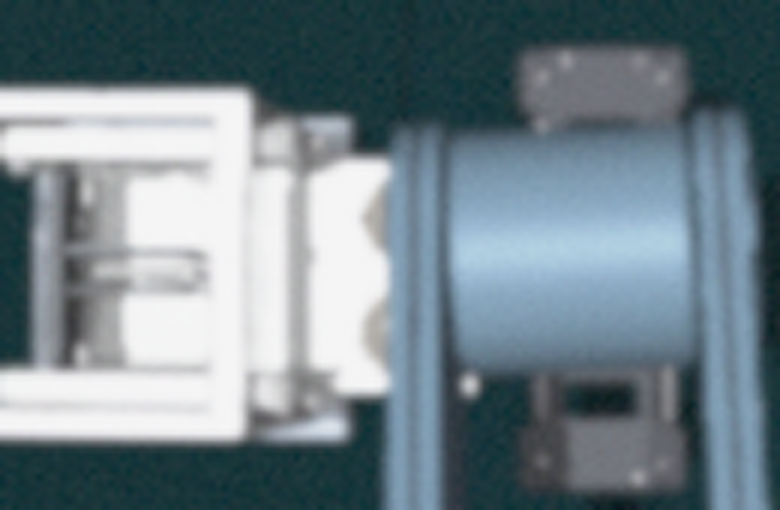

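Run:
```python
from rk import *
np.set_printoptions(precision=2,suppress=True)
f0=np.load("tare.npy")[:3];m0=np.load("tare.npy")[3:]
def probe(axis,sgn,step,mx):
    d=0
    while d<mx:
        d+=step
        ctrl.servo_line(tool(-.02,sgn*d if axis==1 else 0,.1115+(sgn*d if axis==2 else 0)),q(YR),v=.03)
        f,m,s=force(5);df=f-f0;dm=m-m0
        print(axis,round(sgn*d*1e3,2),df,dm,round(s["time"],2))
        if abs(df[axis])>1.6 or abs(dm).max()>.15: break
    ctrl.servo_line(tool(-.02),q(YR),v=.03)
    return sgn*d
z0=probe(2,-1,.0006,.0042);z1=probe(2,1,.0006,.0042)
print(z0,z1)
```

```text
2 -0.6 [-0.07 -0.15 -0.09] [0.01 0.   0.02] 17.97
2 -1.2 [-0.76 -0.07  0.15] [-0.01 -0.    0.02] 18.3
2 -1.8 [ 0.13 -0.14  0.21] [ 0.   -0.05  0.02] 18.63
2 -2.4 [-0.82  0.15  2.94] [ 0.08 -0.24  0.03] 18.97
2 0.6 [ 0.15 -0.14 -0.1 ] [ 0.02 -0.02  0.02] 19.55
2 1.2 [ 0.35  0.01 -0.07] [-0.02 -0.    0.03] 19.88
2 1.8 [ 0.59 -0.31 -1.81] [-0.11  0.22  0.02] 20.22
-0.0024 0.0018
```

Run:
```python
from rk import *
np.set_printoptions(precision=2,suppress=True)
f0=np.load("tare.npy")[:3];m0=np.load("tare.npy")[3:]
def probe(axis,sgn,step,mx):
    d=0
    while d<mx:
        d+=step
        ctrl.servo_line(tool(-.02,sgn*d,.1112),q(YR),v=.03)
        f,m,s=force(5);df=f-f0;dm=m-m0
        print(axis,round(sgn*d*1e3,2),df,dm,round(s["time"],2))
        if abs(df[axis])>1.6 or abs(dm).max()>.15: break
    ctrl.servo_line(tool(-.02,0,.1112),q(YR),v=.03)
    return sgn*d
a=probe(1,-1,.0007,.004);b=probe(1,1,.0007,.004);print(a,b)
```

```text
1 -0.7 [-0.26 -0.23 -0.21] [ 0.02 -0.02  0.  ] 20.8
1 -1.4 [-0.21 -0.52 -0.07] [ 0.01 -0.03  0.  ] 21.13
1 -2.1 [-0.24 -0.12 -0.17] [-0.   -0.04  0.04] 21.47
1 -2.8 [-0.05 -0.11  0.02] [ 0.   -0.    0.02] 21.8
1 -3.5 [-0.13  0.29  0.2 ] [0.1  0.05 0.09] 22.13
1 -4.2 [-0.81  1.21  0.28] [0.27 0.08 0.2 ] 22.47
1 0.7 [-0.53 -0.51 -0.17] [-0.01 -0.04 -0.  ] 23.09
1 1.4 [-0.82 -1.36  0.18] [-0.19  0.05 -0.09] 23.43
-0.0042 0.0014
```

```bash
cat > push.py <<'E'
from rk import *
import sys
np.set_printoptions(precision=2,suppress=True)
f0=np.load("tare.npy")[:3];m0=np.load("tare.npy")[3:]
def run(x0,x1,step,lim,z,dy=-.0011,v=.03,n=4):
    x=x0
    while x<x1-1e-9:
        x+=step
        ctrl.servo_line(tool(x,dy,z),q(YR),v=v)
        f,m,s=force(n);df=f-f0
        print(round(s["time"],2),"cmd %.1f"%(x*1e3),np.round(np.array(xm(s))*1e3,1),df,m-m0)
        if -df[0]>lim or np.linalg.norm(df[1:])>6: print("STOP");break
    return x
E
python3 - <<'E'
from push import *
run(-.02,.001,.003,3,.1107)
run(.001,.02,.002,3,.1104)
E
```

```text
24.0 cmd -17.0 [-16.9  -1.  110.6] [-0.1  -0.13 -0.04] [ 0.03 -0.01  0.01]
24.32 cmd -14.0 [-13.9  -1.  110.7] [-0.39 -0.32 -0.3 ] [-0.03 -0.01  0.03]
24.63 cmd -11.0 [-10.9  -1.1 110.7] [-0.34  0.07  0.51] [-0.01 -0.    0.01]
24.95 cmd -8.0 [ -7.9  -1.1 110.7] [-0.03 -0.43  0.15] [-0.02  0.01 -0.01]
25.27 cmd -5.0 [ -4.9  -1.1 110.7] [-0.25  0.28  0.34] [-0.   -0.01  0.01]
25.58 cmd -2.0 [ -1.9  -1.1 110.7] [ 0.16 -0.36 -0.55] [0.01 0.01 0.03]
25.9 cmd 1.0 [  1.1  -1.1 110.7] [-0.01 -0.33  0.12] [ 0.02 -0.01 -0.  ]
26.22 cmd 3.0 [  3.   -1.1 110.4] [ 0.19 -0.11  0.06] [-0.01 -0.    0.03]
26.53 cmd 5.0 [  5.   -1.1 110.4] [-0.13  0.05  0.07] [-0.02 -0.    0.03]
26.85 cmd 7.0 [  7.1  -1.1 110.3] [-0.24  0.29 -0.42] [ 0.01  0.08 -0.  ]
27.17 cmd 9.0 [  9.1  -1.  110.2] [ 0.6  -0.53 -1.42] [-0.04  0.25 -0.03]
27.48 cmd 11.0 [ 10.8  -1.1 110.3] [-2.07  0.01 -1.74] [-0.03  0.69  0.01]
27.8 cmd 13.0 [ 12.9  -1.1 110.3] [-3.44  0.02 -1.94] [-0.04  0.9   0.04]
STOP
```

Run:
```python
from push import *
run(.013,.027,.002,9,.1102)
```

```text
28.12 cmd 15.0 [ 15.1  -1.1 110.2] [-2.36 -0.32 -1.5 ] [-0.01  0.73  0.02]
28.43 cmd 17.0 [ 17.2  -1.1 110.2] [-1.77 -0.28 -1.87] [-0.05  0.67  0.01]
28.75 cmd 19.0 [ 19.2  -1.1 110.2] [-1.73 -0.69 -1.41] [-0.04  0.61 -0.01]
29.07 cmd 21.0 [ 21.2  -1.1 110.2] [-1.79 -0.56 -1.69] [-0.01  0.64  0.02]
29.38 cmd 23.0 [ 23.2  -1.1 110.2] [-0.98 -0.04 -2.04] [-0.03  0.6   0.02]
29.7 cmd 25.0 [ 25.2  -1.1 110.2] [-0.83  0.03 -2.15] [-0.04  0.54 -0.02]
30.02 cmd 27.0 [ 27.2  -1.1 110.2] [-1.42 -0.17 -2.49] [0.   0.53 0.02]
```

Run:
```python
from push import *
x=run(.027,.041,.002,8,.1101)
x=run(x,.064,.001,7,.1101,n=3)
```

```text
30.33 cmd 29.0 [ 29.2  -1.1 110.1] [-1.36 -0.29 -1.21] [-0.04  0.48  0.01]
30.65 cmd 31.0 [ 31.2  -1.1 110.1] [-1.03 -0.28 -1.47] [-0.02  0.45  0.04]
30.97 cmd 33.0 [ 33.2  -1.1 110.1] [-1.23 -0.29 -1.58] [-0.03  0.41  0.02]
31.28 cmd 35.0 [ 35.2  -1.1 110.1] [-0.91 -0.48 -2.05] [-0.02  0.4   0.01]
31.6 cmd 37.0 [ 37.2  -1.1 110.1] [-0.92 -0.29 -1.49] [-0.06  0.4  -0.01]
31.92 cmd 39.0 [ 39.3  -1.1 110.1] [ 0.13 -0.34 -1.92] [-0.05  0.22  0.01]
32.23 cmd 41.0 [ 41.4  -1.1 110.1] [ 1.2  -0.21 -2.4 ] [-0.06  0.07  0.01]
32.53 cmd 42.0 [ 42.1  -1.1 110.1] [ 0.64 -0.4  -1.35] [-0.01  0.16  0.02]
32.83 cmd 43.0 [ 43.1  -1.2 110.3] [-0.17 -0.34  0.46] [0.   0.02 0.01]
33.13 cmd 44.0 [ 44.   -1.1 110.2] [-0.02  0.29 -0.34] [-0.02 -0.02 -0.03]
33.43 cmd 45.0 [ 45.   -1.1 110.1] [-0.04 -0.57 -0.01] [-0.03 -0.03  0.01]
33.73 cmd 46.0 [ 45.9  -1.1 110.1] [-0.81 -0.26 -0.02] [0.   0.12 0.03]
34.03 cmd 47.0 [ 46.1  -1.  110.2] [-5.27  0.65  0.7 ] [ 0.07  0.63 -0.01]
34.33 cmd 48.0 [ 46.3  -1.  110.3] [-9.33  1.16  2.9 ] [ 0.12  1.12 -0.03]
STOP
```

Run:
```python
from push import *
ctrl.servo_line(tool(.0462,-.0011,.1098),q(YR),v=.03)
f,m,s=force(5);print(f-f0,m-m0,np.round(xm(s),4),s["time"])
im=imaging.grab_frame("scene");cv2.imwrite("pics/s7.png",im)
overlay("scene","pics/s7.png",[],(130,170,250,285),6.5,"pics/s7n.png")
im=imaging.grab_frame("top");cv2.imwrite("pics/t7.png",im)
overlay("top","pics/t7.png",[],(105,195,215,275),7,"pics/t7n.png")
```

```text
[-3.36  0.03  0.89] [ 0.03  0.44 -0.01] [ 0.05 -0.    0.11] 34.6667
```

View pics/s7n.png

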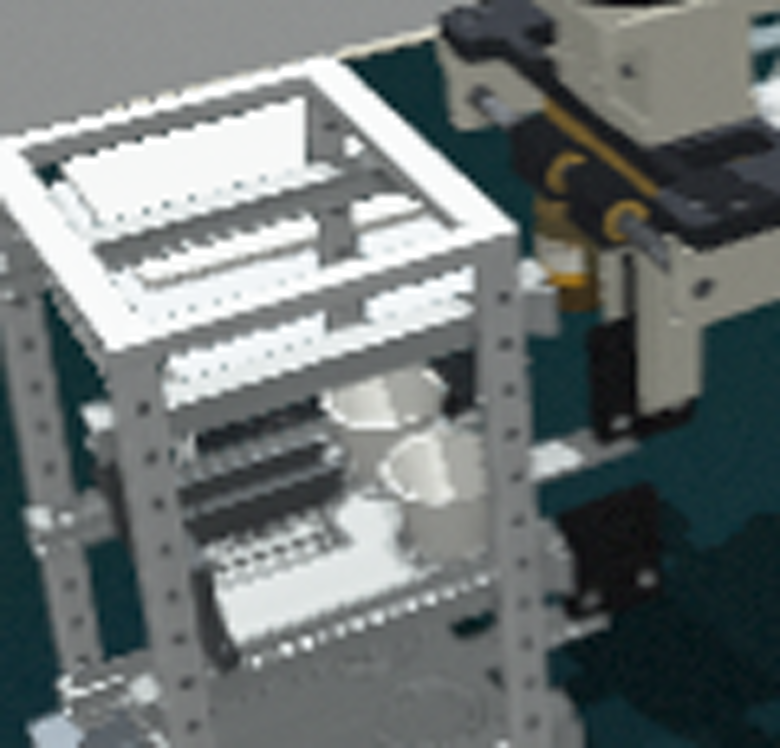

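View pics/t7n.png

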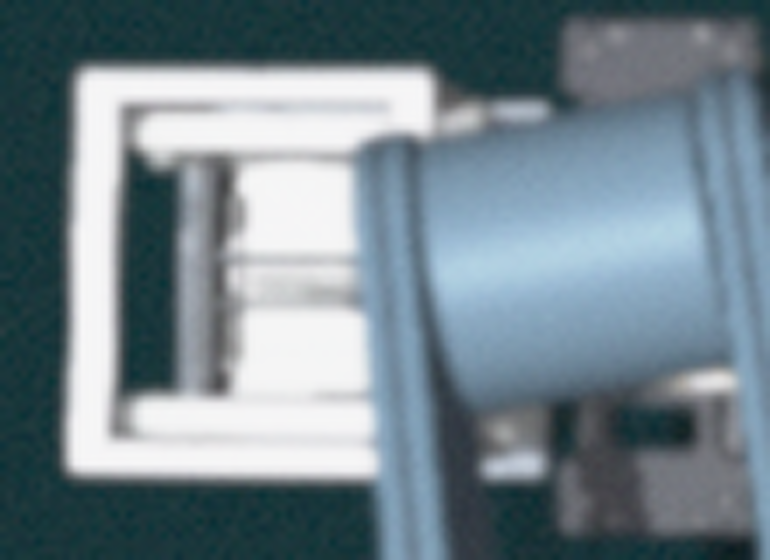

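Run:
```python
from push import *
for x in (.0455,.0450,.0445,.0440,.0435):
    ctrl.servo_line(tool(x,-.0011,.1098),q(YR),v=.03)
    f,m,s=force(5);print(x,np.round(np.array(xm(s))*1e3,1),f-f0,m-m0,round(s["time"],2))
    if (f-f0)[0]>2.5: print("HELD");break
```

```text
0.0455 [ 45.8  -1.1 109.8] [-0.62 -0.45  0.01] [-0.03  0.02 -0.01] 35.1
0.045 [ 45.1  -1.1 109.8] [-0.17 -0.05  0.13] [-0.03 -0.    0.02] 35.43
0.0445 [ 44.5  -1.1 109.8] [-0.5  -0.27 -0.28] [0.   0.   0.02] 35.77
0.044 [ 44.   -1.1 109.8] [-0.26 -0.49 -0.13] [ 0.01 -0.01 -0.  ] 36.1
0.0435 [ 43.5  -1.1 109.8] [-0.53 -0.56 -0.09] [ 0.02 -0.01  0.03] 36.43
```

Run:
```python
from push import *
for x in (.0430,.0425,.0420,.0415):
    ctrl.servo_line(tool(x,-.0011,.1098),q(YR),v=.03)
    f,m,s=force(5);print(x,np.round(np.array(xm(s))*1e3,1),f-f0,m-m0,round(s["time"],2))
    if (f-f0)[0]>2.0: print("HELD");break
```

```text
0.043 [ 43.   -1.1 109.8] [-0.08 -0.04  0.  ] [-0.01 -0.02  0.03] 36.77
0.0425 [ 42.5  -1.1 109.8] [ 0.14 -0.04  0.41] [-0.01 -0.   -0.01] 37.1
0.042 [ 42.2  -1.1 109.8] [ 1.01 -0.15  0.06] [-0.02 -0.21  0.03] 37.43
0.0415 [ 41.8  -1.1 109.8] [ 3.67  0.02 -0.74] [-0.01 -0.61  0.03] 37.77
HELD
```

Run:
```python
from push import *
x=run(.0415,.0455,.002,7,.1098)
x=run(x,.0485,.0007,7,.1098)
ctrl.servo_line(tool(.0462,-.0011,.1096),q(YR),v=.03)
f,m,s=force(5);print(f-f0,np.round(xm(s),4))
ctrl.grip(0.2,3);st("loose")
ctrl.sleep(.3)
ctrl.grip(0.5,10);st("open")
ctrl.servo_line(tool(.0462,-.0011,.1096+.06),q(YR),v=.1);st("up")
ctrl.servo_line(tool(-.08,-.0011,.1096+.12),q(YR),v=.15);st("away")
im=imaging.grab_frame("scene");cv2.imwrite("pics/s8.png",im)
t0=T(MO+.0465*CY-.0011*LAT,YR);t=lambda P:t0(P)+[0,0,.1098]
overlay("scene","pics/s8.png",[(t(rect(-.06,.06,-.055,.055,.004)),(0,255,0))],(130,170,250,285),6.5,"pics/s8n.png")
im=imaging.grab_frame("top");cv2.imwrite("pics/t8.png",im)
overlay("top","pics/t8.png",[],(105,195,215,275),7,"pics/t8n.png")
```

```text
38.08 cmd 43.5 [ 43.2  -1.2 109.8] [ 0.42 -0.31 -0.08] [-0.01 -0.07  0.01]
38.4 cmd 45.5 [ 45.5  -1.1 109.8] [-0.35  0.06  0.2 ] [-0.02 -0.06  0.02]
38.72 cmd 46.2 [ 46.   -1.1 109.8] [-1.76  0.29  0.64] [ 0.02  0.23 -0.  ]
39.03 cmd 46.9 [ 46.1  -1.  109.9] [-5.16  1.07  1.96] [0.06 0.69 0.01]
39.35 cmd 47.6 [ 46.2  -1.  109.9] [-8.42  1.04  2.67] [ 0.15  1.01 -0.01]
STOP
[-3.75  0.32  1.72] [ 0.05 -0.    0.11]
loose 40.1 p [0.49 0.22 0.21] f [-0.06  0.76 -0.03] tq [ 0.   -0.09 -0.  ] w 0.202
open 41.07 p [0.49 0.22 0.21] f [-0.11  0.51  0.16] tq [ 0.04 -0.08 -0.04] w 0.501
up 41.82 p [0.49 0.22 0.27] f [ 0.35 -1.33  0.32] tq [-0.02 -0.09  0.01] w 0.501
away 42.9 p [0.49 0.09 0.33] f [ 0.83 -0.35  0.92] tq [-0.02 -0.12  0.  ] w 0.499
```

View pics/s8n.png

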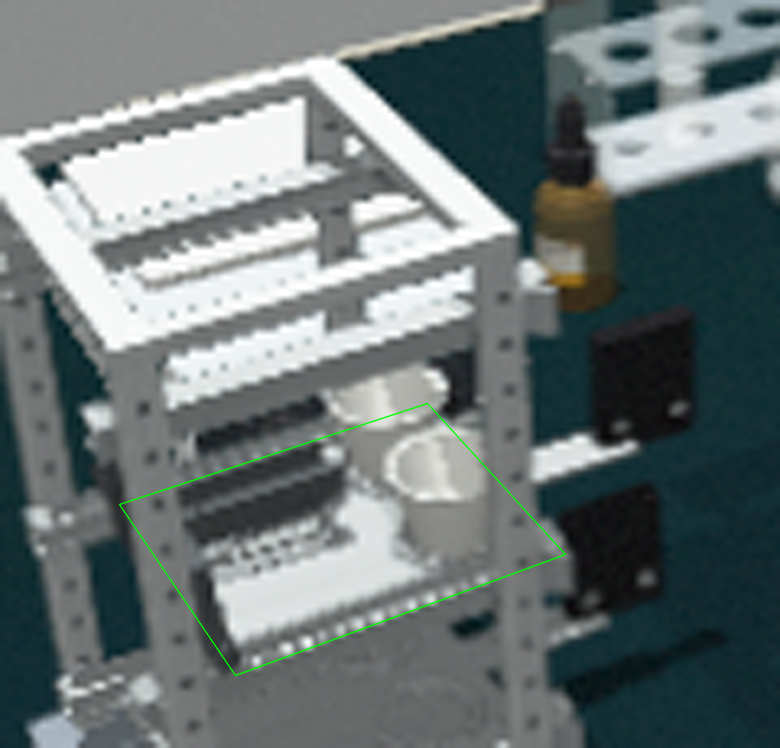

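View pics/t8n.png

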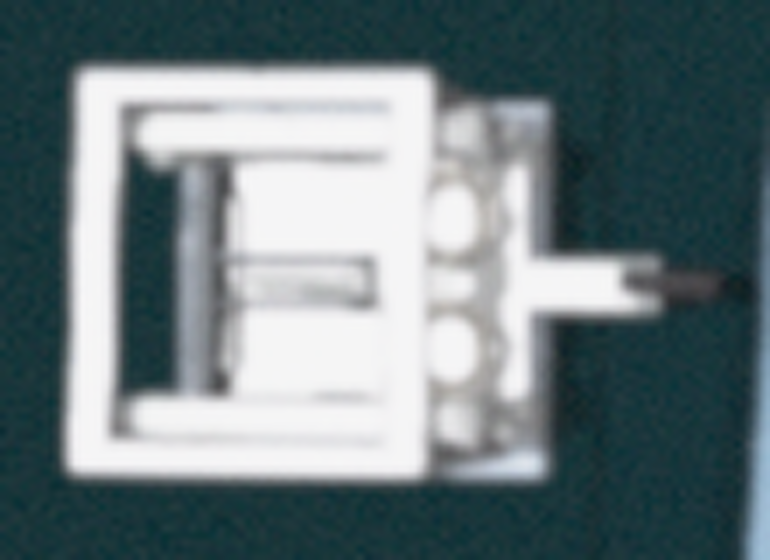

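Run:
```python
from rk import *
ctrl.job_done();st()
```

```text
the job is handed in; nothing more can be done
the job is handed in; nothing more can be done
```

The tray is on the middle runners, past the catch and against the stop. I let go of it and handed the job in just after 42.9 s on the robot's clock, against the 69 s limit. The hand-in gives no verdict.

- **Entry:** I gripped the handle, lifted the tray level and brought it round to the rack mouth. Feeling up and down at the mouth gave about 3.5 mm of play, so the tray was inside the channels. Feeling sideways showed it about 1 mm off centre, which I corrected.
- **Push:** The tray met the catch about 38 mm before the stop, with up to 3.4 N of push. That push faded about 3 mm before the stop, and the stop then came up firm with a peak of about 9.3 N. That is below the 25 N limit, but I only had the wrist force, not the summed contact forces.
- **Catch:** I pulled the tray gently back. It moved freely for about 4 mm and was then held at 3.7 N, so the catch had locked. I then pushed it home again at about 8 N and let go. I could not read the catch angle directly.
- **Final pictures:** The tray is at the stop, both crucibles are upright in their rings, the gripper is clear, and the top runners look empty. The dropper bottle looks unmoved. The last close-ups do not show the beaker and the media bottle, and the arm never went near them.

**Disagreements:**
- The trained network put the middle runners about 4 mm lower than I measured from the picture; feeling confirmed my value.
- The free play of about 4 mm behind the catch is larger than the last 2 mm described.

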